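# Clear the offcut from the bench saw

### The arm

A 6-joint arm with a two-finger parallel gripper is mounted at the origin on a cart in front of the work surface, level with it; the furniture and walls round the work are solid. World frame = base frame: x ahead of the robot, y to its left, z up, the work surface at z = 0. Lengths are in m, angles in rad, forces in N, time in s.
With the tool pointing down it reaches from about 0.225 to 0.875 m from the base axis. Payload 3.4 kg.
Tool frame: the origin (TCP) lies between the finger pads; the fingertips stand 11 mm ahead of it and the grasp point (between the pads) lies 8 mm behind it; z points along the fingers, y is the line along which they close (so a half turn about z gives the same grasp; the last joint's range is limited). The gripper opens to 85 mm and grips with 20 to 120 N. Pads are 22 mm wide; open, the fingers measure 114 mm over their backs; the gripper's body (76 mm by 85 mm) begins 54 mm behind the grasp point. The pads swing forward as they close: fully open they stand 13 mm farther back than shut.
Start: joints at [1.227, 0.276, 1.505, -0, 1.361, -0.121], TCP at [0.127, 0.561, 0.242] pointing down, gripper open.
Joint ranges: [-2.89, 2.89], [-0.75, 2.08], [0.22, 2.7], [-1.18, 4.32], [0.11, 2.71], [-2.7, 2.7]. Speed limits (rad/s): [2.57, 2.57, 3.14, 3.14, 3.14, 3.14].

### API

Orientations are given as a unit quaternion [w, x, y, z].
In Python, from rig import manip, imaging gives the robot as it stands. The module is installed in compiled form; this text tells all that it offers.
- The arm moves only by the tool jog_arm, never from a script. Its argument "deltas" is one flat list of numbers, 7 for each row, row after row: the turn, a rotation vector about the world's x, y, z in degrees, then the shift along the world's x, y, z in mm, then the opening, from 0 (shut) to 1 (fully open). In form: [ax, ay, az, tx, ty, tz, gripper, ax, ay, az, tx, ty, tz, gripper, ...]. A call has 1 to 20 rows; each row is the pose to reach, as a shift and turn from the pose commanded when the call began; what a row does not reach only later rows make up. A row lasts 1/10 s, in which the tool goes at most 50 mm and 8.59 degrees, less where a joint would pass 70% of its speed; a pose out of reach is approached as far as the arm can. A call with a gripper value outside its range is refused whole. The fingers move at their own pace and stop on an object; "grip_force" is the grip in N (left out, the last holds). Time passes only in rows, so rows that repeat a pose let the fingers close. It gives the time, the measured TCP pose, the force, the opening and the grip force at its end, in the units of the state.
- manip.get_state(): the state, without advancing time (a new reading comes with each control period).
- imaging.get_image(name): name is "side" or "top"; returns the picture (400x640x3 uint8, blue, green, red); there is no depth.
- imaging.calibration(name): a dict with "mtx" (3x3 intrinsics, pixels), "cam_to_world" (4x4, takes a point from camera to world coordinates). Camera axes: x right, y down, z forward; pixel columns grow to the right and rows downward; lengths in m; the calibration is good to about 2 mm. A picture is of the moment at which its call begins. calibration takes no time and is no camera call.
- manip.sign_off(): hands the job in; it is judged then, once.
The state is a dict: "clock": time; "qpos": joint angles; "qd": joint speeds; "effort": joint torques, N m; "position": TCP position; "ee_rot": TCP orientation; "contact_force": force on the tool from outside, world axes, zero at the start; "moment": the same for the moment, N m; "width": finger opening in m; "gripper_force": force on a finger pad.
Only numpy, scipy, OpenCV 4.12 (cv2) and the standard library are available. Lean on these libraries where they do the work, as an engineer would, in place of code of your own. Each camera call takes 0.05 s, during which the arm holds its last target. There are 200 camera calls.

### The job

Clear the small table saw ready for a blade change. First push its stop button fully in, so that it stays in; then push the counterweighted blade guard up past its balance point so that it stays up by itself; then push the wooden offcut that was lying under the guard sideways off the saw table into the steel tray, leaving the guard up. Only push with the fingers, do not pick anything up, and leave the other things on the bench where they are.

Things in the scene. Friction and masses are not known exactly. Their poses are not given: they have to be found in the camera images.
- saw: small hobby table saw, fixed. Origin on the bench under it; x = feed direction (its front, with handwheel and switch box, is at -x), y left towards the tray, z up. Table top z = 90 mm, x -115 to 85, y -95 to 95 mm. Blade 12 mm proud at y = 0, x -3 to 53 mm. Fence 23 mm high on the table, y -93 to -77 mm. Switch box 66 mm high, x -200 to -130, y -115 to -55 mm. Two ears at the back, y +-45 mm, 148 mm high
- table_center (a point): a point on the surface of the saw table, at saw x = -15, y = 0, z = 90 mm; axes as the saw's
- guard (a joint): angle of the blade guard: 0 = down over the blade, grows as its front rises, 1.85 = fully up, leaning back on its stop. A clear hood (174 x 84 x 41 mm, open below and behind) on two steel straps, with a round weight behind the shaft. Below 0.78 rad it falls shut, beyond that it falls back on to the stop and stays. Under 2 N at its bar lifts it
- guard_pivot (a point): middle of the guard's shaft, at saw x = 100, y = 0, z = 135 mm; the shaft lies along the saw's y axis
- guard_bar (a point): middle of the round steel lifting bar at the guard's front: 10 mm thick, 68 mm long along the saw's y, 225 mm from the shaft and, guard down, level with it: 45 mm above the saw table, 10 mm in front of the table's front edge, centre 21 mm in front of the hood, so a finger can go under it from the front. It and its x and z axes turn with the guard
- weight_center (a point): centre of the guard's counterweight, a steel cylinder 44 mm in diameter and 64 mm long along the saw's y axis; with the guard down it is 42 mm behind and 26 mm above the shaft
- stop_button (a joint): travel of the stop button: 0 = out, 0.007 m = fully in. It moves straight down under about 3 N and stays where it is pushed
- button_top (a point): middle of the top of the stop button, a black mushroom button 34 mm in diameter on the switch box in front of the saw, on its right; with the button out it is 91 mm above the bench
- offcut_center (a point): centre of the loose wooden offcut, a plain stick 16 x 62 x 12 mm high, lying on the saw table under the guard, in front of the blade; its long side is along this point's y axis, roughly along the saw's x axis. 30 g
- tray_floor (a point): middle of the floor of the open steel offcut tray at the saw's left-hand side, 9 mm above the bench; the tray measures 190 mm along the saw's x, 115 mm along its y and its rim is 72 mm above the bench, 18 mm lower than the saw table, which it adjoins (it begins 3 mm beyond the table's left edge)
- cork: cork sanding block 58 x 105 x 36 mm on the bench behind the saw (at its weight end); origin under its centre; not to be moved
- block: drilled wooden block 67 x 71 x 98 mm high on the bench behind the saw (at its weight end); origin under its centre; not to be moved
- taper: wooden taper block 90 x 78 x 60 mm on the bench in front of the saw; origin under its centre; not to be moved
- pencil: pencil 8 x 149 x 8 mm on the bench in front of the saw; origin under its centre; not to be moved
- offcut: the same offcut; origin under its centre, 6 mm below point offcut_center

How it is judged:
On the way, in this order (a step that is already met when the one before it is completed fails the run):
1. the stop button is fully in (value of joint stop_button above 0.005 m), for 0.2 s.
2. the guard is up beyond its balance point, on its stop, with the button in (value of joint stop_button above 0.005 m and value of joint guard above 1.5 rad), for 0.2 s.
3. the offcut is in the tray while the guard is still up (all of step 2 and y of offcut_center in the frame of saw between 0.098 and 0.213 m and x of offcut_center in the frame of saw between -0.12 and 0.07 m and height (world z) of offcut_center below 0.06 m), for 0.2 s.
At the end, for the whole second after the job is handed in: the stop button is in by more than 5 of its 7 mm, the guard stands up by itself (more than 1.5 rad) and still, and the offcut lies at rest inside the tray, below its rim (all of step 3 and velocity of joint guard between -0.1 and 0.1 rad/s and linear speed of offcut below 0.05 m/s); the robot touches nothing.
It fails at once if the offcut is picked up (its centre more than 26 mm above the saw table) (height (world z) of offcut_center above 0.116 m).
It fails at once if the cork block, drilled block, taper block or pencil is moved by more than 20 mm (distance of any of cork, block, taper, pencil from where it was at the start of the episode above 0.02 m).
It also fails if it takes over 53 s, if anything falls off the work surface, if the arm or the gripper's body presses on something with over 40 N, if the wrist force passes 120 N, or if a joint passes its speed limit or range.

## Working session

There is one attempt and no reset: what is moved stays moved. The work goes in short steps, Python scripts to look and compute and a tool call to move; the robot and the scene stay as the last step left them, time stands still between calls to the robot, and variables do not carry over. Pictures are saved under pics/ and viewed, at most 10 in all, crops included, and the job is handed in when it is done.

Besides the shell and the picture viewer there is one more tool, called by a JSON object that holds its "name" and its "arguments". jog_arm: Moves the arm, as the interface text tells. Its arguments: {"type":"object","properties":{"deltas":{"type":"array"},"grip_force":{"type":"number"}},"required":["deltas"]}

```bash
mkdir -p pics
python3 - <<'E'
from rig import manip, imaging
import cv2
for n in("side","top"):
    cv2.imwrite(f"pics/{n}0.png",imaging.get_image(n)); c=imaging.calibration(n); print(n,c["mtx"].round(1).tolist(),c["cam_to_world"].round(4).tolist())
print(manip.get_state())
E
```

```text
side [[470.4, 0.0, 316.4], [0.0, 470.4, 202.5], [0.0, 0.0, 1.0]] [[-0.9951, -0.0625, 0.0768, 0.5172], [-0.0962, 0.428, -0.8986, 1.1548], [0.0233, -0.9016, -0.432, 0.6743], [0.0, 0.0, 0.0, 1.0]]
top [[500.0, 0.0, 310.4], [0.0, 500.0, 191.1], [0.0, 0.0, 1.0]] [[-0.0134, -0.9858, 0.1675, 0.3759], [-0.9999, 0.0148, 0.0074, 0.0158], [-0.0098, -0.1674, -0.9858, 1.5084], [0.0, 0.0, 0.0, 1.0]]
{'clock': 0.1, 'qpos': array([ 1.22702502e+00,  2.76545765e-01,  1.50602078e+00, -1.02864579e-05,
        1.36071064e+00, -1.20996877e-01]), 'qd': array([-9.42377245e-06, -1.04048752e-03, -2.35441798e-03, -1.03208846e-03,
        6.68185286e-04,  2.28777033e-04]), 'effort': array([ 1.25558847e-03, -4.17701054e+01, -2.46404904e+01, -2.55296291e-04,
        5.75680679e-03,  1.02271855e-05]), 'position': array([0.12688851, 0.56035091, 0.24151253]), 'ee_rot': array([-1.89078389e-04,  1.11155915e-01,  9.93802623e-01, -8.20784688e-04]), 'contact_force': array([-0.22013576,  0.11710149,  0.37953378]), 'moment': array([ 0.06601518, -0.00941197, -0.04054857]), 'gripper_force': 0.0, 'width': 0.0851607789688314}
```

View pics/side0.png

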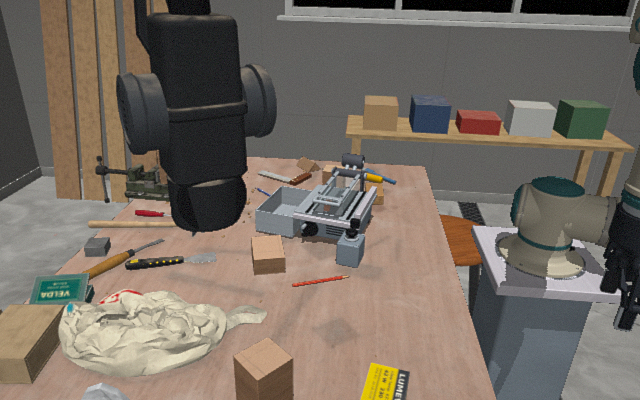

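View pics/top0.png

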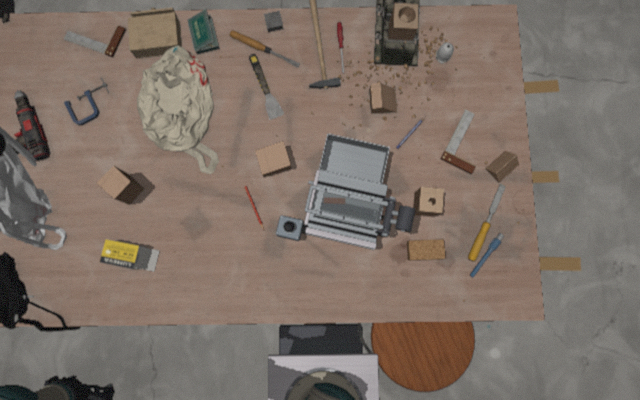

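The saw has its front (switch box) at top-view (290,228), the tray at (355,160), and the weight end to the right at (405,218). Next I'll enlarge both views.

Run:
```python
import cv2
a=cv2.imread("pics/top0.png")[125:260,230:430]; cv2.imwrite("pics/topc.png",cv2.resize(a,None,fx=4,fy=4,interpolation=cv2.INTER_CUBIC))
a=cv2.imread("pics/side0.png")[145:290,240:410]; cv2.imwrite("pics/sidec.png",cv2.resize(a,None,fx=4,fy=4,interpolation=cv2.INTER_CUBIC))
```

```text
(no output)
```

View pics/topc.png

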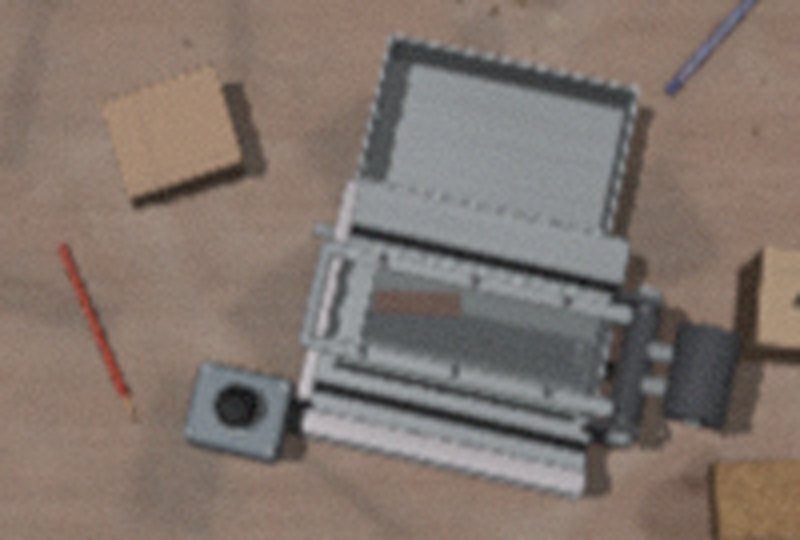

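View pics/sidec.png

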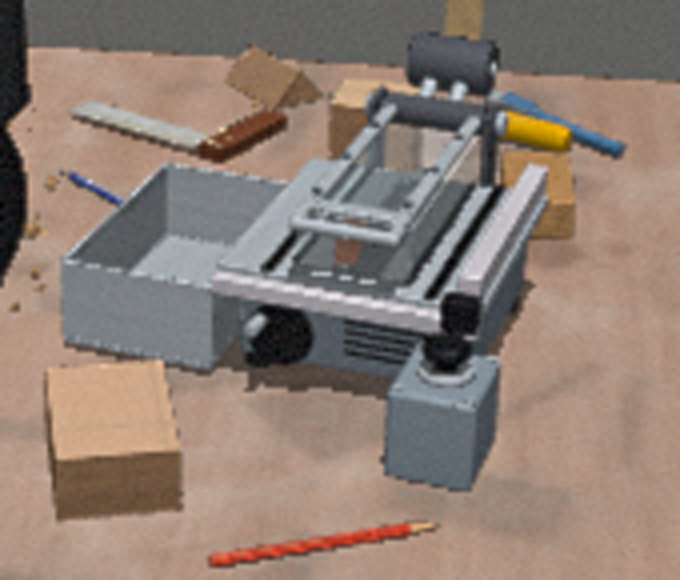

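The crops clearly show the tray rim corners, switch box, button (top crop 240,405), bar and offcut (top crop about 417,303). I'll fit the saw pose to these points.

```bash
cat > h.py <<'E'
from rig import manip, imaging
import numpy as np, cv2
C={n:imaging.calibration(n) for n in("side","top")}
def proj(n,P):
    T=np.linalg.inv(C[n]["cam_to_world"]); p=np.atleast_2d(P)@T[:3,:3].T+T[:3,3]; p=p@C[n]["mtx"].T; return p[:,:2]/p[:,2:]
def ray(n,uv,z):
    M=C[n]["cam_to_world"]; d=M[:3,:3]@np.linalg.solve(C[n]["mtx"],[*uv,1]); o=M[:3,3]; return o+d*(z-o[2])/d[2]
def s2w(p,S):
    c,s=np.cos(S[2]),np.sin(S[2]); p=np.atleast_2d(p)/1000; return p@np.array([[c,-s,0],[s,c,0],[0,0,1]]).T+[S[0],S[1],0]
E
python3 - <<'E'
from h import *
from scipy.optimize import least_squares
top=[((-120,213,72),(392,38)),((70,213,72),(637,92)),((85,95,90),(628,240)),((-200,-55,66),(203,362)),((-130,-55,66),(292,378)),((-130,-115,66),(276,460)),((-200,-115,66),(187,442)),((-165,-85,91),(240,405)),((-115,95,90),(350,183))]
side=[((-120,213,72),(62,262)),((70,213,72),(165,168)),((-115,95,90),(212,280)),((-200,-55,66),(388,378)),((-200,-115,66),(470,400)),((-130,-115,66),(498,355)),((-165,-85,91),(447,345)),((-125,34,135),(295,226)),((-125,-34,135),(398,240))]
def res(S,w=0):
    r=[]
    for n,L,o in(("top",top,(230,125)),("side",side,(240,145))):
        P=s2w([a for a,_ in L],S); r.append(proj(n,P)-(np.array([b for _,b in L])/4+o))
    return np.vstack(r).ravel()
f=least_squares(res,[.4,-.05,-1.4],loss="soft_l1"); S=f.x; print(S.tolist()); print(res(S).reshape(-1,2).round(1).tolist())
np.save("S.npy",S)
for k,p in dict(btn=(-165,-85,91),bar=(-125,0,135),piv=(100,0,135),tray=(-25,155,9)).items(): print(k,s2w(p,S).round(4))
R=lambda w:(np.array([[np.cos(S[2]),np.sin(S[2])],[-np.sin(S[2]),np.cos(S[2])]])@(w[:2]-S[:2])*1000).round(1)
for uv in((417,303),(372,300),(460,305)): w=ray("top",np.array(uv)/4+(230,125),.102); print("off",w.round(4),R(w))
print("btn ray",ray("top",np.array((240,405))/4+(230,125),.091))
for uv in((140,205),(245,165),(215,68),(105,105),(65,245),(130,415)): print(R(ray("top",np.array(uv)/4+(230,125),0)))
E
```

```text
[0.5584106599524042, -0.09138819152872607, -1.8077469739117311]
[[-1.1, -1.3], [0.5, -1.2], [0.7, 0.2], [-0.8, -0.5], [0.5, 0.8], [-0.2, 0.5], [-1.6, -0.3], [-1.1, 0.6], [2.4, -0.5], [-0.7, -0.7], [-0.3, -1.9], [1.0, -4.8], [-0.5, 2.8], [1.9, 1.7], [1.5, 0.2], [0.3, -1.7], [0.2, -1.0], [-1.2, -0.3]]
btn [[0.5145 0.089  0.091 ]]
bar [[0.5878 0.0301 0.135 ]]
piv [[ 0.5349 -0.1886  0.135 ]]
tray [[ 0.7149 -0.1035  0.009 ]]
off [ 0.586 -0.041  0.102] [-55.5  15. ]
off [ 0.5886 -0.0091  0.102 ] [-87.1  10. ]
off [ 0.5841 -0.0715  0.102 ] [-25.4  20.3]
btn ray [0.51623686 0.08584368 0.091     ]
[-279.2   58.3]
[-207.5  106.7]
[-247.9  176.8]
[-324.4  129.3]
[-328.    15.3]
[-248.3 -100.6]
```

{"name": "jog_arm", "arguments": {"deltas": [0, 0, 0, 40, -50, 0, 0, 0, 0, 0, 80, -98, 0, 0, 0, 0, 0, 115, -140, 0, 0, 0, 0, 0, 150, -182, 0, 0, 0, 0, 0, 185, -225, 0, 0, 0, 0, 0, 220, -268, 0, 0, 0, 0, 0, 255, -310, 0, 0, 0, 0, 0, 290, -353, 0, 0, 0, 0, 0, 325, -395, 0, 0, 0, 0, 0, 355, -433, 0, 0, 0, 0, 0, 375, -457, 0, 0, 0, 0, 0, 389, -473, -30, 0, 0, 0, 0, 389, -473, -60, 0, 0, 0, 0, 389, -473, -90, 0, 0, 0, 0, 389, -473, -107, 0, 0, 0, 0, 389, -473, -107, 0, 0, 0, 0, 389, -473, -107, 0, 0, 0, 0, 389, -473, -107, 0], "grip_force": 30}}

```text
clock: 1.9
position: [0.517, 0.0881, 0.1366]
ee_rot: [0.001, 0.111, 0.994, 0.0]
contact_force: [0.8, 0.0, 0.6]
width: -0.0002
gripper_force: 0.0
```

Run:
```python
from h import *
s=manip.get_state(); print({k:np.round(v,3) for k,v in s.items()})
a=imaging.get_image("side")[100:300,220:440]; b=imaging.get_image("top")[120:270,230:430]
cv2.imwrite("pics/s1.png",np.vstack([cv2.resize(a,(396,360)),])); 
cv2.imwrite("pics/c1.png",np.hstack([cv2.resize(a,(396,360),interpolation=2),cv2.resize(b,(400,300),interpolation=2)[:, :] if 0 else cv2.copyMakeBorder(cv2.resize(b,(400,300),interpolation=2),0,60,0,0,0)]))
```

```text
{'clock': np.float64(1.9), 'qpos': array([ 0.036,  0.283,  1.778,  0.   ,  1.078, -1.313]), 'qd': array([ 0.002, -0.009, -0.003, -0.002, -0.001, -0.001]), 'effort': array([-1.1700e-01, -3.7924e+01, -2.0764e+01, -7.0000e-03,  2.0000e-02,
        0.0000e+00]), 'position': array([0.517, 0.088, 0.137]), 'ee_rot': array([0.001, 0.111, 0.994, 0.   ]), 'contact_force': array([0.755, 0.011, 0.596]), 'moment': array([-0.039, -0.043, -0.038]), 'gripper_force': np.float64(0.0), 'width': np.float64(-0.0)}
```

View pics/c1.png

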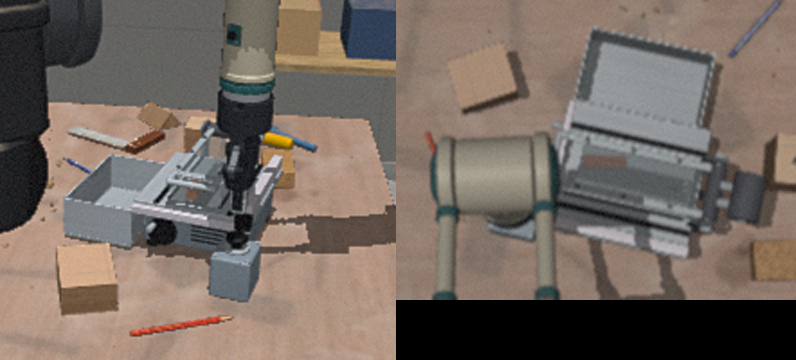

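The fingertips sit over the button at (240,235) in the left crop, so I'll press down.

{"name": "jog_arm", "arguments": {"deltas": [0, 0, 0, 0, 0, -15, 0, 0, 0, 0, 0, 0, -28, 0, 0, 0, 0, 0, 0, -34, 0, 0, 0, 0, 0, 0, -38, 0, 0, 0, 0, 0, 0, -41, 0, 0, 0, 0, 0, 0, -43, 0, 0, 0, 0, 0, 0, -44, 0, 0, 0, 0, 0, 0, -44, 0]}}

```text
clock: 2.8
position: [0.5161, 0.0881, 0.0943]
ee_rot: [0.001, 0.111, 0.994, 0.0]
contact_force: [-5.5, 0.5, 19.8]
width: -0.0004
gripper_force: 9.6
```

{"name": "jog_arm", "arguments": {"deltas": [0, 0, 0, 0, 0, 0, 0, 0, 0, 0, 0, 0, 0, 0, 0, 0, 0, 0, 0, 40, 0, 0, 0, 0, 0, 0, 80, 0, 0, 0, 0, 0, 0, 120, 0, 0, 0, 0, 20, 0, 140, 0, -7.8, 1.9, 0, 45, 0, 140, 0, -15.5, 3.8, 0, 86, 1, 140, 0, -23.3, 5.6, 0, 86, 1, 140, 0, -31, 7.5, 0, 86, 1, 140, 0, -38, 9.2, 0, 86, 1, 140, 0, -43.7, 10.6, 0, 86, 1, 140, 0, -43.7, 10.6, 0, 86, 1, 140, 0, -43.7, 10.6, 0, 86, 1, 100, 0, -43.7, 10.6, 0, 86, 1, 63, 0, -43.7, 10.6, 0, 86, 1, 63, 0, -43.7, 10.6, 0, 86, 1, 63, 0]}}

```text
clock: 4.5
position: [0.6023, 0.0879, 0.1556]
ee_rot: [-0.048, 0.103, 0.918, -0.379]
contact_force: [0.3, -0.6, -0.5]
width: -0.0001
gripper_force: 0.0
```

Run:
```python
from h import *
from scipy.spatial.transform import Rotation as Ro
s=manip.get_state(); q=s["ee_rot"]; print(s["qpos"].round(3),s["position"],Ro.from_quat(q[[1,2,3,0]]).as_matrix().round(3))
a=imaging.get_image("side")[100:290,230:430]; b=imaging.get_image("top")[120:270,230:430]
cv2.imwrite("pics/c2.png",cv2.resize(a,(800,600*1),interpolation=2)[:600])
cv2.imwrite("pics/c2.png",np.hstack([cv2.resize(a,(500,475),interpolation=2),cv2.resize(b[:,20:110],(285,475),interpolation=2)]))
```

```text
[ 0.37   0.648  1.36  -0.62   1.637 -0.855] [0.6023337  0.0879386  0.15562731] [[-0.974  0.153 -0.167]
 [ 0.226  0.691 -0.687]
 [ 0.01  -0.706 -0.708]]
```

View pics/c2.png

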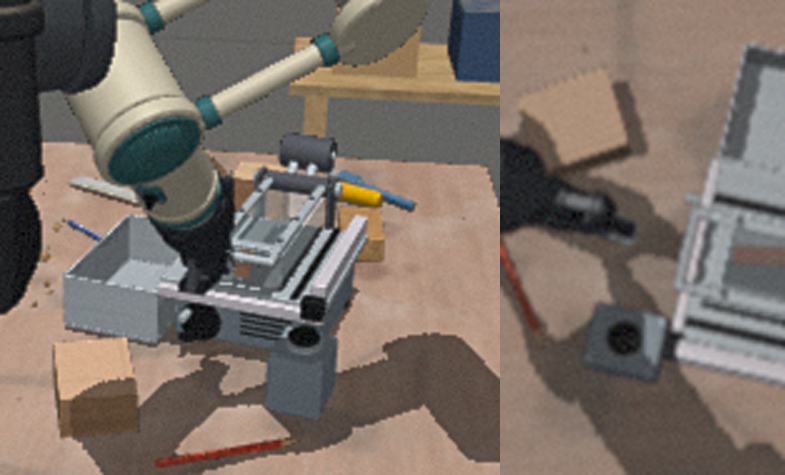

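The tool is tilted 45° in front of the bar, clear of everything, and the button is in. Now under the bar and the first half of the lift.

{"name": "jog_arm", "arguments": {"deltas": [0, 0, 0, -3, -14, -14, 0, 0, 0, 0, -7, -28, -28, 0, 0, 0, 0, -10, -41, -42, 0, 0, 0, 0, -10, -41, -42, 0, 0, 0, 0, -12, -48, -35, 0, 0, 0, 0, -12, -49, -12, 0, 0, 0, 0, -13, -52, 10, 0, 0, 0, 0, -14, -58, 32, 0, 0, 0, 0, -16, -65, 53, 0, 0, 0, 0, -18, -75, 73, 0, 0, 0, 0, -18, -75, 73, 0]}}

```text
clock: 5.7
position: [0.5847, 0.0123, 0.232]
ee_rot: [-0.045, 0.105, 0.918, -0.379]
contact_force: [0.5, -1.0, 0.2]
width: -0.0004
gripper_force: 0.0
```

Run:
```python
from h import *
a=imaging.get_image("side")[60:290,230:430]
cv2.imwrite("pics/c3.png",cv2.resize(a,(500,575),interpolation=2))
```

```text
(no output)
```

View pics/c3.png

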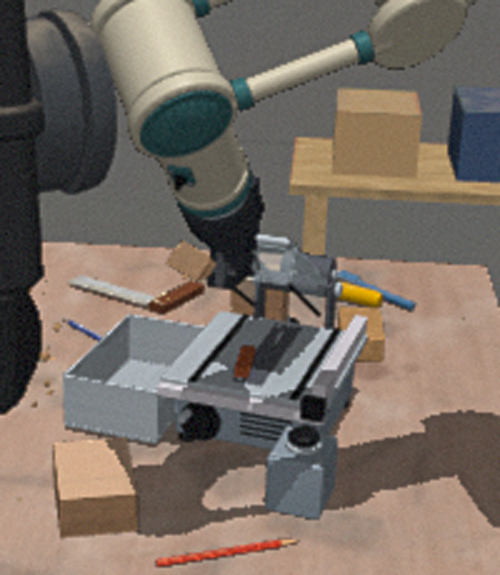

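The guard is riding on the finger, bar at about (270,242), and the offcut is exposed at (245,362). I'll continue the arc past balance.

{"name": "jog_arm", "arguments": {"deltas": [0, 0, 0, -3, -11, 19, 0, 0, 0, 0, -6, -25, 37, 0, 0, 0, 0, -10, -40, 54, 0, 0, 0, 0, -13, -56, 68, 0, 0, 0, 0, -18, -74, 81, 0, 0, 0, 0, -22, -93, 93, 0, 0, 0, 0, -27, -113, 102, 0, 0, 0, 0, -27, -113, 102, 0, 0, 0, 0, -27, -113, 102, 0, 0, 0, 0, -27, -113, 102, 0, 0, 0, 0, -20, -80, 110, 0, 0, 0, 0, -10, -40, 110, 0, 0, 0, 0, 0, 0, 110, 0, 0, 0, 0, 0, 0, 110, 0, 0, 0, 0, 0, 0, 110, 0]}}

```text
clock: 7.25
position: [0.584, 0.0141, 0.3371]
ee_rot: [-0.049, 0.102, 0.918, -0.38]
contact_force: [0.7, -0.0, -0.5]
width: -0.0
gripper_force: 0.0
```

Run:
```python
from h import *
a=imaging.get_image("side")[60:290,230:430]; b=imaging.get_image("top")[120:270,260:460]
cv2.imwrite("pics/c4.png",np.hstack([cv2.resize(a,(400,460),interpolation=2),cv2.copyMakeBorder(cv2.resize(b,(400,300),interpolation=2),0,160,0,0,0)]))
```

```text
(no output)
```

View pics/c4.png

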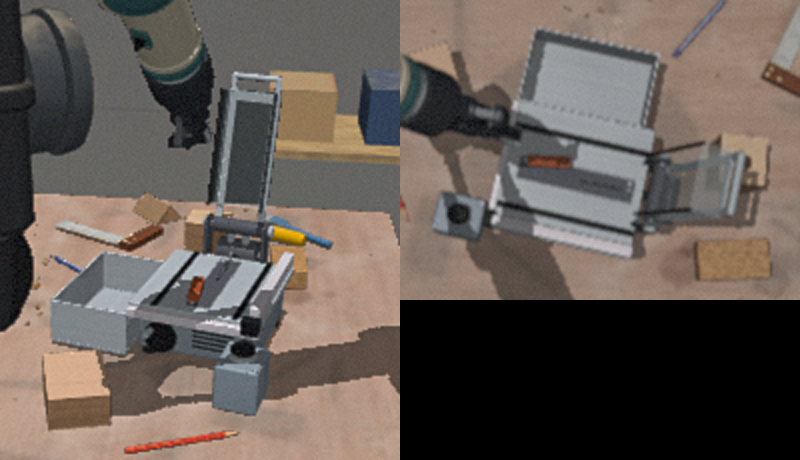

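The guard is up on its stop, the button is in, and the offcut is unmoved (top crop centre about 547,161). Straighten the tool and descend to the right of the offcut.

{"name": "jog_arm", "arguments": {"deltas": [8, -2, 0, -5, 0, 0, 0, 16, -4, 0, -10, 0, 0, 0, 24, -6, 0, -20, -10, 0, 0, 32, -8, 0, -30, -20, 0, 0, 40, -9.7, 0, -35, -30, 0, 0, 43.7, -10.6, 0, -35, -39, 0, 0, 43.7, -10.6, 0, -35, -39, -30, 0, 43.7, -10.6, 0, -35, -39, -70, 0, 43.7, -10.6, 0, -35, -39, -110, 0, 43.7, -10.6, 0, -35, -39, -150, 0, 43.7, -10.6, 0, -35, -39, -185, 0, 43.7, -10.6, 0, -35, -39, -210, 0, 43.7, -10.6, 0, -35, -39, -225, 0, 43.7, -10.6, 0, -35, -39, -234, 0, 43.7, -10.6, 0, -35, -39, -234, 0, 43.7, -10.6, 0, -35, -39, -234, 0]}}

```text
clock: 8.95
position: [0.5493, -0.0258, 0.1042]
ee_rot: [0.001, 0.111, 0.994, -0.0]
contact_force: [0.5, 0.4, 0.4]
width: 0.0
gripper_force: 0.0
```

Run:
```python
from h import *
a=imaging.get_image("side")[60:290,230:430]; b=imaging.get_image("top")[120:270,260:460]
cv2.imwrite("pics/c5.png",np.hstack([cv2.resize(a,(400,460),interpolation=2),cv2.copyMakeBorder(cv2.resize(b,(400,300),interpolation=2),0,160,0,0,0)]))
```

```text
(no output)
```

View pics/c5.png

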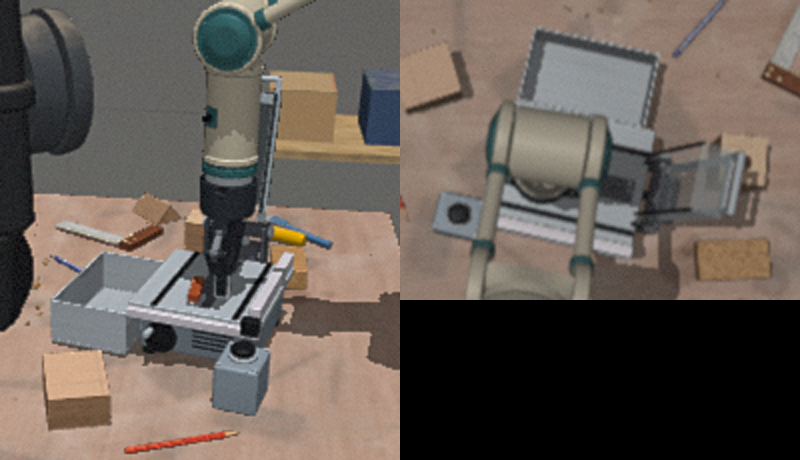

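The fingertip is on the right of the offcut, at (222,285) in the side crop against the offcut at (196,288), and clear of it. Push along saw +y.

{"name": "jog_arm", "arguments": {"deltas": [0, 0, 0, 10, -2, 0, 0, 0, 0, 0, 18, -4, 0, 0, 0, 0, 0, 26, -6, 0, 0, 0, 0, 0, 34, -8, 0, 0, 0, 0, 0, 42, -10, 0, 0, 0, 0, 0, 50, -12, 0, 0, 0, 0, 0, 58, -14, 0, 0, 0, 0, 0, 66, -16, 0, 0, 0, 0, 0, 74, -18, 0, 0, 0, 0, 0, 82, -20, 0, 0, 0, 0, 0, 90, -22, 0, 0, 0, 0, 0, 98, -24, 0, 0, 0, 0, 0, 106, -26, 0, 0, 0, 0, 0, 114, -28, 0, 0, 0, 0, 0, 120, -29, 0, 0, 0, 0, 0, 126, -30, 0, 0, 0, 0, 0, 130, -31, 0, 0, 0, 0, 0, 130, -31, 0, 0, 0, 0, 0, 130, -31, 0, 0]}}

```text
clock: 10.95
position: [0.6789, -0.0561, 0.1032]
ee_rot: [-0.0, 0.111, 0.994, 0.0]
contact_force: [0.1, -0.2, -0.8]
width: -0.0001
gripper_force: 0.0
```

{"name": "jog_arm", "arguments": {"deltas": [0, 0, 0, 0, 0, 20, 0, 0, 0, 0, 0, 0, 60, 0, 0, 0, 0, -20, 10, 100, 0, 0, 0, 0, -50, 40, 140, 0, 0, 0, 0, -80, 80, 160, 0, 0, 0, 0, -100, 120, 160, 0, 0, 0, 0, -130, 160, 160, 0, 0, 0, 0, -160, 200, 160, 0, 0, 0, 0, -160, 200, 160, 0, 0, 0, 0, -160, 200, 160, 0]}}

```text
clock: 11.95
position: [0.5179, 0.1448, 0.2639]
ee_rot: [0.0, 0.11, 0.994, -0.0]
contact_force: [-0.5, -1.4, 0.7]
width: -0.0006
gripper_force: 0.0
```

Run:
```python
from h import *
a=imaging.get_image("side")[60:290,230:430]; b=imaging.get_image("top")[120:270,260:460]
cv2.imwrite("pics/c6.png",np.hstack([cv2.resize(a,(400,460),interpolation=2),cv2.copyMakeBorder(cv2.resize(b,(400,300),interpolation=2),0,160,0,0,0)]))
```

```text
(no output)
```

View pics/c6.png

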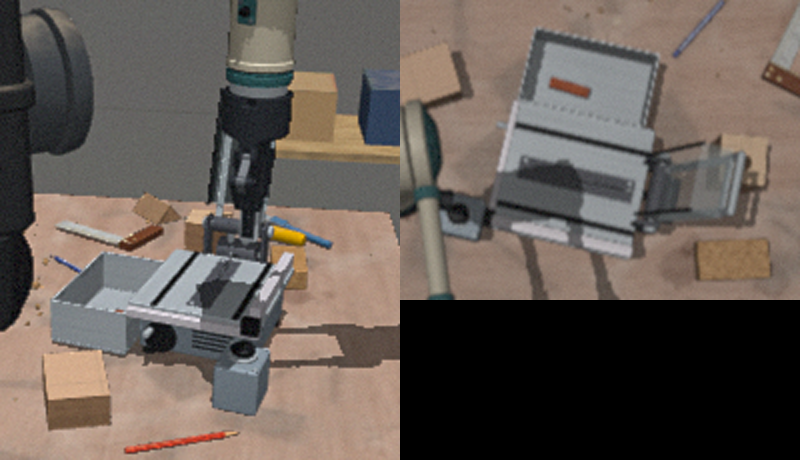

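The offcut lies on the tray floor at (570,87), the guard is up, the button is in, and the robot is clear. Handing in.

```bash
python3 -c "
from rig import manip
print(manip.sign_off())"
```

```text
the job is handed in; nothing more can be done
None
```

I handed the job in at about 12 s of the 53 s: the last pictures show the stop button in, the guard up on its stop, the offcut on the tray floor and the robot clear, but `sign_off()` returned no verdict.

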